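# Load the drilling nest in reverse order and wedge it

### The arm

A 6-joint arm with a two-finger parallel gripper is mounted at the origin on a cart in front of the work surface, level with it; the furniture and walls round the work are solid. World frame = base frame: x ahead of the robot, y to its left, z up, the work surface at z = 0. Lengths are in m, angles in degrees, forces in N, time in s.
With the tool pointing down it reaches from about 0.4 to 0.825 m from the base axis. Payload 7 kg.
Tool frame: the origin (TCP) lies at the very end of the fingers, on their centre line; the grasp point (between the pads) lies r.pinch_z behind it (r.pinch_z is the distance from the TCP to the grasp point, in m); z points along the fingers, y is the direction in which the jaws open and shut (so a half turn about z gives the same grasp; the last joint's range is limited). The gripper opens to 88 mm and grips with 3 to 60 N. Pads are 19 mm wide; open, the fingers measure 130 mm over their backs; the gripper's body (78 mm by 193 mm) begins 47 mm behind the grasp point.
Start: joints at [89.616, 20.546, 0.682, 0, -70.136, -16.507], TCP at [0.196, 0.646, 0.227] pointing down, gripper open.
Joint ranges: [-176.03, 176.03], [-82.01, 121.73], [-58.28, 71.71], [-173.87, 95.51], [-174.79, -0.11], [-173.66, 173.66]. Speed limits (degrees/s): [136.94, 136.94, 172.46, 180, 180, 180].

### API

Orientations are given as [roll, pitch, yaw] about the fixed x, y, z axes, in that order (R = Rz(yaw) Ry(pitch) Rx(roll)).
In Python, from plant import r gives the robot as it stands. The module is installed in compiled form; this text tells all that it offers.
- The arm moves only by the tool servo_tool, never from a script. Its argument "steps" is a list of rows, each a list of 5 numbers: the finger opening in cm, from 0 to 8.76, then the shift along the tool's x, y, z in cm, then the turn about the tool's z in degrees. In form: [[fingers, x, y, z, spin], ...]. A call has 1 to 8 rows; each row shifts and turns the commanded pose from where the row before left it, along the tool's axes as they then stand; what a row does not reach is not made up. A row lasts 1/8 s, in which the tool goes at most 62.5 mm and 10.7 degrees, less where a joint would pass 70% of its speed; a pose out of reach is approached as far as the arm can. A call with a gripper value outside its range is refused whole. The fingers move at their own pace and stop on an object; "squeeze" is the grip in N (left out, the last holds). Time passes only in rows, so rows that do not move let the fingers close. It gives the time, the measured TCP pose, the force and the opening at its end, in the units of the state.
- r.get_state(): the state, without advancing time (a new reading comes with each control period).
- r.capture(name): name is "scene" or "top" or "wrist"; returns the picture (384x512x3 uint8, red, green, blue); there is no depth.
- r.calibration(name): a dict with "K" (3x3 intrinsics, pixels), "dist_coeffs" ([k1, k2, p1, p2, k3] as OpenCV has them; the pictures are not rectified), "rvec" (rotation vector, rad) and "tvec" (3), from world to camera coordinates, as OpenCV has them; the wrist camera has in their place "tool_from_camera" (4x4, takes a point from camera to tool coordinates, whose origin is the TCP and whose axes are the flange's). Camera axes: x right, y down, z forward; pixel columns grow to the right and rows downward; lengths in m; the calibration is good to about 2 mm. A picture is of the moment at which its call begins: read the wrist's pose just before it. calibration takes no time and is no camera call.
- r.close_job(): hands the job in, once; it reports no verdict.
The state is a dict: "time_s": time; "joints": joint angles; "qd": joint speeds; "joint_torque": joint torques, N m; "tcp_pos": TCP position; "eef_rot": TCP orientation; "contact_force": force on the tool from outside, world axes, zero at the start; "moment": the same for the moment, N m; "gripper_width": finger opening in m.
Only numpy, scipy, OpenCV 4.12 (cv2) and the standard library are available. Lean on these libraries where they do the work, as an engineer would, in place of code of your own. Each camera call takes 0.05 s, during which the arm holds its last target.

### The job

Move the three blanks (green, blue, red) one by one from the wooden rack into the steel nest so that their order is reversed: the blank farthest from the rack's yellow end goes right up to the nest's yellow stop, the middle one next, and the one nearest the rack's yellow end last, standing upright in one row. Then set the wooden wedge, narrow end down, into the gap left at the grey end of the nest and press it firmly down until it stops, so that the whole row is tight against the yellow stop; let go of everything.

Things in the scene. Friction and masses are not known exactly. Their poses are not given: they have to be found in the camera images.
- rack: pale wooden storage rack, fixed, 150 (x) x 62 mm plus a 34 mm label ledge on its -y side. Floor 8 mm above the bench, rims and dividers to 15 mm; three pockets 39 x 50 mm along x, centres at x = -42, 0, +42 mm, y = 0. Its yellow end piece (38 mm high) is at +x, away from the robot. Origin: centre of the underside of the 150 x 62 mm part; z up.
- nest: fixed steel channel, 174 (x) x 70 mm; floor 8 mm above bench, 50 mm wide, lips to 15 mm. Yellow stop, face at x = +69 mm (far end); grey end block, face at x = -69; both 64 wide, tops at 50 mm. Packed blanks: centres x = 51, 15, -21 mm, tops 50; 30 mm wedge gap centred at x = -54. Up to 3 mm between blanks is fine: the wedge slides the smooth row (friction 0.35) up. Origin: centre of underside, z up.
- blank_green: Green plastic drilling blank, a loose block 36 mm (x) x 40 mm (y) x 42 mm high, about 0.25 kg, dark bore mark on top. Origin: centre of its underside, z up. At the start it stands in a rack pocket beside the label of its colour, its x along the rack's x within a few degrees. Grip it across its 40 mm, which is across the row.
- blank_blue: Blue plastic drilling blank, a loose block 36 mm (x) x 40 mm (y) x 42 mm high, about 0.25 kg, dark bore mark on top. Origin: centre of its underside, z up. At the start it stands in a rack pocket beside the label of its colour, its x along the rack's x within a few degrees. Grip it across its 40 mm, which is across the row.
- blank_red: Red plastic drilling blank, a loose block 36 mm (x) x 40 mm (y) x 42 mm high, about 0.25 kg, dark bore mark on top. Origin: centre of its underside, z up. At the start it stands in a rack pocket beside the label of its colour, its x along the rack's x within a few degrees. Grip it across its 40 mm, which is across the row.
- label_green: Green plastic label plate, 28 x 20 x 3 mm, fixed flat on the ledge along the -y side of the rack; marks the pocket in which the blank of that colour stood at the start (pocket centre: 50 mm from the label's centre along the rack's +y, same x). Origin: centre of its underside.
- label_blue: Blue plastic label plate, 28 x 20 x 3 mm, fixed flat on the ledge along the -y side of the rack; marks the pocket in which the blank of that colour stood at the start (pocket centre: 50 mm from the label's centre along the rack's +y, same x). Origin: centre of its underside.
- label_red: Red plastic label plate, 28 x 20 x 3 mm, fixed flat on the ledge along the -y side of the rack; marks the pocket in which the blank of that colour stood at the start (pocket centre: 50 mm from the label's centre along the rack's +y, same x). Origin: centre of its underside.
- wedge: loose brown wooden wedge, 70 mm high, 0.09 kg; 36 mm across its two parallel faces (along y, grip here). Tapers both sides along x: foot 12 mm, 30 mm at 39 mm height, top 44 mm. Stands at the start on its narrow foot on the bench, easily tipped. Origin: foot centre, z up. In the nest its x lies along the nest's x; pressed down with 15 to 22 N (less leaves the row loose) it jams with its foot 0 to 5 mm above the channel floor.
Things that resemble listed ones, but are neither listed nor needed, are in the scene too. Leave any turquoise look-alike of the blank_blue alone.

How it is judged:
By the outcome, as a careful person would: the job done as asked, in the order asked, and still so for the second after the job is handed in, with the robot touching nothing.
It also fails if it takes over 80 s, if anything falls off the work surface, if the arm or the gripper's body presses on something with over 40 N, if the wrist force passes 120 N, or if a joint passes its speed limit or range.

## Working session

There is one attempt and no reset: what is moved stays moved. The work goes in short steps, Python scripts to look and compute and a tool call to move; the robot and the scene stay as the last step left them, time stands still between calls to the robot, and variables do not carry over. Pictures are saved under pics/ and viewed, and the job is handed in when it is done.

Besides the shell and the picture viewer there is one more tool, called as name(argument=value, ...), one argument or row to a line, values as JSON. servo_tool: Moves the arm, as the interface text tells. Its arguments: {"type":"object","properties":{"steps":{"type":"array","items":{"type":"array","items":{"type":"number"}}},"squeeze":{"type":"number"}},"required":["steps"]}

```bash
mkdir -p pics
python3 - <<'E'
from plant import r
import cv2,numpy as np
s=r.get_state(); print(s, r.pinch_z)
for n in ["scene","top","wrist"]:
    im=r.capture(n); cv2.imwrite(f"pics/{n}0.png",cv2.cvtColor(im,cv2.COLOR_RGB2BGR))
    print(n,r.calibration(n))
E
```

```text
{'time_s': 0.0, 'joints': array([ 8.96147164e+01,  2.05926342e+01,  6.34124172e-01, -2.26176376e-02,
       -7.01372267e+01, -1.65074298e+01]), 'qd': array([-0.07238635, -0.00351006, -0.00990778,  0.0308122 ,  0.07626579,
       -0.02434434]), 'joint_torque': array([-5.86117621e-04, -5.82714844e+01,  2.93061876e+01,  6.99756280e+00,
        7.03525831e-03, -1.66162267e-04]), 'tcp_pos': array([0.19600394, 0.64539081, 0.22560398]), 'eef_rot': array([ 1.79902167e+02, -6.82000770e-03, -1.69004101e+01]), 'contact_force': array([1.16225988, 0.07166047, 0.04832828]), 'moment': array([ 0.04939153, -0.03785023, -0.05727122]), 'gripper_width': 0.08767332568129173} 0.0188
scene {'K': array([[439.96323442,   0.        , 259.83384335],
       [  0.        , 439.96323442, 187.12587121],
       [  0.        ,   0.        ,   1.        ]]), 'dist_coeffs': array([-0.15553883,  0.        ,  0.        ,  0.        ,  0.        ]), 'rvec': array([ 1.95333045, -0.47051334,  0.29057059]), 'tvec': array([-0.44395131,  0.12827528,  0.67885283])}
top {'K': array([[423.11238626,   0.        , 254.68618157],
 
[... 218 characters left out ...]
, -2.13836443,  0.18577059]), 'tvec': array([0.01183953, 0.53258797, 0.79494982])}
wrist {'K': array([[346.23516658,   0.        , 251.94653783],
       [  0.        , 346.23516658, 193.0117363 ],
       [  0.        ,   0.        ,   1.        ]]), 'dist_coeffs': array([-0.10770076,  0.        ,  0.        ,  0.        ,  0.        ]), 'tool_from_camera': array([[ 1.93132291e-04, -9.60372957e-01, -2.78718042e-01,
         7.57937708e-02],
       [ 9.99999763e-01,  3.69781608e-04, -5.81218245e-04,
        -1.24279776e-04],
       [ 6.61251090e-04, -2.78717863e-01,  9.60372800e-01,
        -1.58492085e-01],
       [ 0.00000000e+00,  0.00000000e+00,  0.00000000e+00,
         1.00000000e+00]])}
```

View pics/scene0.png

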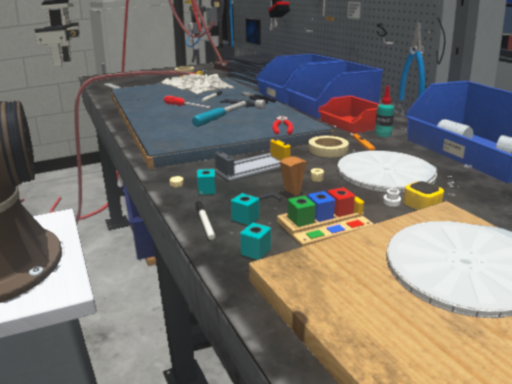

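View pics/top0.png

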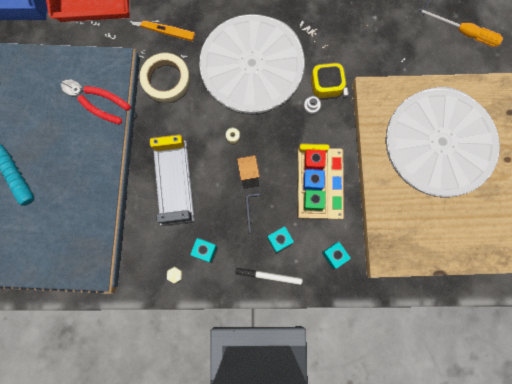

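View pics/wrist0.png

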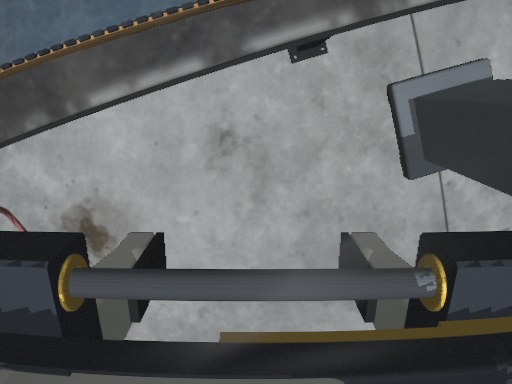

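The top view shows the nest at about (172,180) with its yellow stop at the top. The rack is at about (320,183), with red, blue and green from the yellow end down. The wedge is at (249,168), and there are turquoise decoys at (203,250), (281,239) and (337,255). Next I'll measure positions.

```bash
cat > h.py <<'E'
import cv2,numpy as np
from scipy.spatial.transform import Rotation as R
from plant import r
def ray(name,uv,pose=None):
    c=r.calibration(name)
    p=cv2.undistortPoints(np.array(uv,float).reshape(-1,1,2),c["K"],c["dist_coeffs"]).reshape(-1,2)
    d=np.c_[p,np.ones(len(p))]
    if name=="wrist":
        T=np.array(c["tool_from_camera"]); Rw=R.from_euler('xyz',pose[1],degrees=True).as_matrix()
        return Rw@T[:3,3]+pose[0],(d@T[:3,:3].T)@Rw.T
    Rm=cv2.Rodrigues(np.array(c["rvec"]))[0]; o=-Rm.T@np.array(c["tvec"])
    return o,d@Rm
def onz(name,uv,z,pose=None):
    o,d=ray(name,uv,pose); t=(z-o[2])/d[:,2]; return o+d*t[:,None]
def proj(name,P,pose=None):
    c=r.calibration(name);P=np.array(P,float).reshape(-1,3)
    if name=="wrist":
        T=np.array(c["tool_from_camera"]); Rw=R.from_euler('xyz',pose[1],degrees=True).as_matrix()
        A=np.eye(4);A[:3,:3]=Rw;A[:3,3]=pose[0];W=np.linalg.inv(A@T)
        rv=cv2.Rodrigues(W[:3,:3])[0];tv=W[:3,3]
    else: rv=np.array(c["rvec"]);tv=np.array(c["tvec"])
    return cv2.projectPoints(P,rv,tv,c["K"],c["dist_coeffs"])[0].reshape(-1,2)
def snap(name,fn):
    s=r.get_state(); pose=(np.array(s["tcp_pos"]),np.array(s["eef_rot"]))
    im=r.capture(name); cv2.imwrite(fn,cv2.cvtColor(im,cv2.COLOR_RGB2BGR)); return im,pose
def mask(im,h0,h1,smin=120,vmin=60):
    hsv=cv2.cvtColor(im,cv2.COLOR_RGB2HSV)
    m=cv2.inRange(hsv,(h0,smin,vmin),(h1,255,255))
    if h0<0: m=cv2.inRange(hsv,(0,smin,vmin),(h1,255,255))|cv2.inRange(hsv,(180+h0,smin,vmin),(180,255,255))
    return m
def blobs(m,amin=40):
    cs,_=cv2.findContours(m,cv2.RETR_EXTERNAL,cv2.CHAIN_APPROX_NONE)
    return [(cv2.contourArea(c),cv2.minAreaRect(c),c) for c in cs if cv2.contourArea(c)>amin]
E
python3 - <<'E'
from h import *
im=cv2.cvtColor(cv2.imread("pics/top0.png"),cv2.COLOR_BGR2RGB)
for n,a,b in [("red",-8,6),("green",50,75),("blue",102,125),("yellow",22,30),("brown",8,18)]:
    for A,rc,c in blobs(mask(im,a,b)):
        u,v=rc[0]
        if 130<u<360 and 130<v<230: print(n,A,np.round(rc[0],1),np.round(rc[1],1),round(rc[2],1),[np.round(onz("top",rc[0],z)[0],4) for z in (0.01,.05,.07)])
crop=im[120:240,130:360]; cv2.imwrite("pics/topc.png",cv2.cvtColor(cv2.resize(crop,None,fx=3.4,fy=3.4,interpolation=cv2.INTER_CUBIC),cv2.COLOR_RGB2BGR))
E
```

```text
red 78.0 [336.  162.5] [11.  8.] 90.0 [array([ 0.6057, -0.1653,  0.01  ]), array([ 0.5955, -0.1574,  0.05  ]), array([ 0.5904, -0.1535,  0.07  ])]
red 329.0 [315. 159.] [18. 20.] 90.0 [array([ 0.6137, -0.1213,  0.01  ]), array([ 0.6032, -0.1155,  0.05  ]), array([ 0.5979, -0.1125,  0.07  ])]
green 76.5 [336.5 202.5] [11.  7.] 90.0 [array([ 0.5204, -0.1626,  0.01  ]), array([ 0.5141, -0.1549,  0.05  ]), array([ 0.511, -0.151,  0.07 ])]
green 341.5 [314.  199.5] [19. 20.] 90.0 [array([ 0.5272, -0.1162,  0.01  ]), array([ 0.5206, -0.1106,  0.05  ]), array([ 0.5173, -0.1078,  0.07  ])]
blue 77.0 [336.5 182.5] [11.  7.] 90.0 [array([ 0.5627, -0.1645,  0.01  ]), array([ 0.5545, -0.1566,  0.05  ]), array([ 0.5504, -0.1527,  0.07  ])]
blue 355.0 [314. 179.] [20. 20.] 90.0 [array([ 0.5706, -0.1177,  0.01  ]), array([ 0.562 , -0.1121,  0.05  ]), array([ 0.5578, -0.1092,  0.07  ])]
yellow 140.5 [314.  147.5] [ 7. 30.] 90.0 [array([ 0.6389, -0.1201,  0.01  ]), array([ 0.6272, -0.1143,  0.05  ]), array([ 0.6213, -0.1114,  0.07  ])]
yellow 375.0 [166.2 142.3] [13.6 32.9] 83.7 [array([0.6538, 0.1938, 0.01  ]), array([0.6414, 0.1851, 0.05  ]), array([0.6352, 0.1807, 0.07  ])]
brown 377.5 [247.8 167.4] [22.5 18.6] 80.5 [array([0.5969, 0.0206, 0.01  ]), array([0.5871, 0.0199, 0.05  ]), array([0.5822, 0.0195, 0.07  ])]
```

View pics/topc.png

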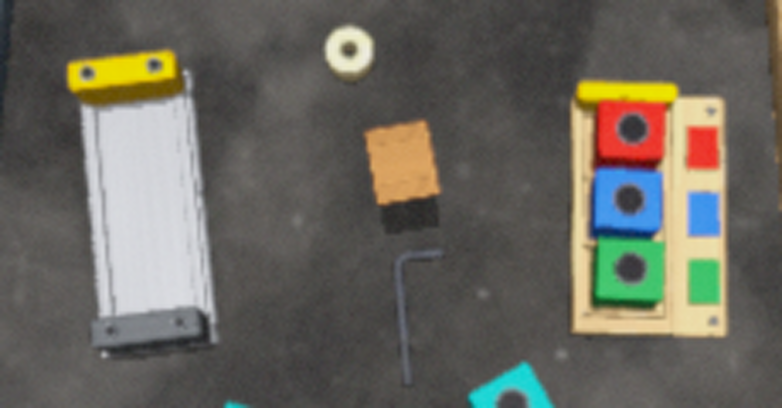

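The rack yaw is about -1.8°. I'll go and look at the nest from close up with the wrist camera first.

servo_tool(
  steps=[
    [8.76,4.5,3.6,0.4,0],
    [8.76,4.5,3.6,0.4,0],
    [8.76,4.5,3.6,0.4,0],
    [8.76,4.5,3.6,0.4,0],
    [8.76,4.5,3.6,0.4,0],
    [8.76,4.5,3.6,0.4,0],
    [8.76,4.5,3.6,0.4,-5],
    [8.76,4.5,3.6,0.4,-5],
  ],
)

```text
time_s: 1.15
tcp_pos: [0.4616, 0.267, 0.1947]
eef_rot: [-180.0, -0.0, -6.7]
contact_force: [1.1, 0.9, -0.8]
gripper_width: 0.0872
```

```bash
cat >> h.py <<'E'
def plan(x,y,z,yaw):
    s=r.get_state();p=np.array(s["tcp_pos"]);e=np.array(s["eef_rot"])
    t=R.from_euler('xyz',[180,0,e[2]],degrees=True).as_matrix()
    d=t.T@(np.array([x,y,z])-p)*100
    dy=(e[2]-yaw+180)%360-180
    print("t",round(s["time_s"],2),"at",np.round(p,4),np.round(e,2),"-> tool cm",np.round(d,2),"spin",round(dy,2),"n",round(np.linalg.norm(d)/6.25,1),"F",np.round(s["contact_force"],1),"w",round(s["gripper_width"],4))
E
python3 -c "
from h import *
plan(.52,.175,.19,9)"
```

```text
t 1.15 at [0.4616 0.267  0.1947] [-1.7998e+02 -1.0000e-02 -6.7000e+00] -> tool cm [6.88 8.46 0.47] spin -15.7 n 1.7 F [ 1.1  0.9 -0.8] w 0.0872
```

servo_tool(
  steps=[
    [8.76,3.4,4.2,0.4,0],
    [8.76,3.4,4.2,0,0],
    [8.76,0,0,0,-8],
    [8.76,0,0,0,-7.5],
    [8.76,0,0,0,0],
  ],
)

```text
time_s: 1.78
tcp_pos: [0.5183, 0.1769, 0.1903]
eef_rot: [180.0, 0.0, 8.5]
contact_force: [0.5, -0.5, -0.2]
gripper_width: 0.0874
```

```bash
python3 -c "
from h import *
im,p=snap('wrist','pics/w1.png');print(p)
b,_=p,0
"
```

```text
(array([0.51830899, 0.17686419, 0.19034573]), array([1.79991189e+02, 2.46732558e-02, 8.52937132e+00]))
```

View pics/w1.png

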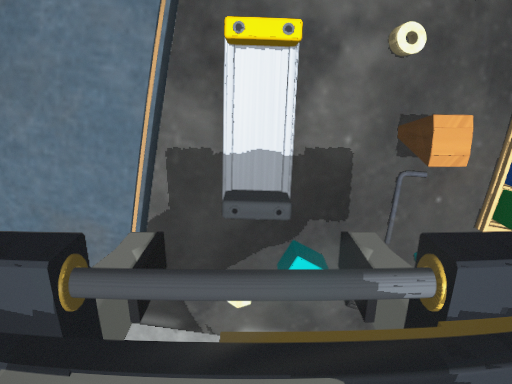

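```bash
python3 -c "
from h import *
im=cv2.imread('pics/w1.png')
a=cv2.resize(im[10:60,210:320],None,fx=6,fy=6,interpolation=cv2.INTER_CUBIC)
b=cv2.resize(im[180:230,210:320],None,fx=6,fy=6,interpolation=cv2.INTER_CUBIC)
cv2.imwrite('pics/w1c.png',np.vstack([a,b]))
c=cv2.resize(im[90:190,380:500],None,fx=6,fy=6,interpolation=cv2.INTER_CUBIC)
cv2.imwrite('pics/w1d.png',c)
"
```

```text
(no output)
```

View pics/w1c.png

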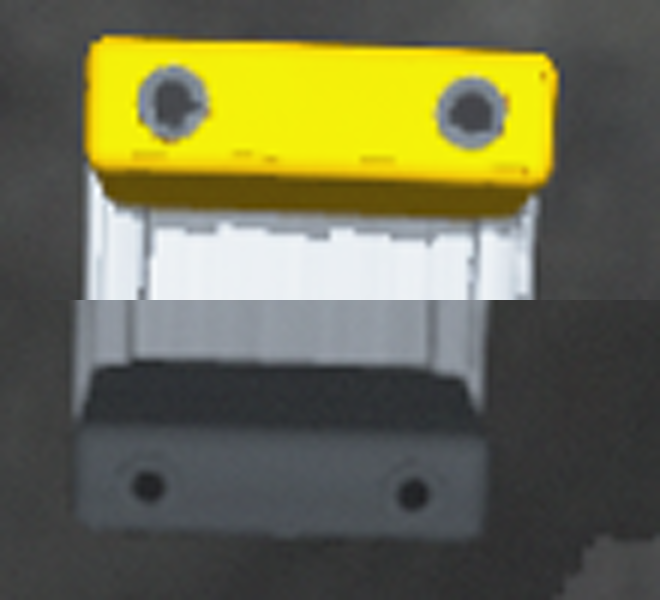

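View pics/w1d.png

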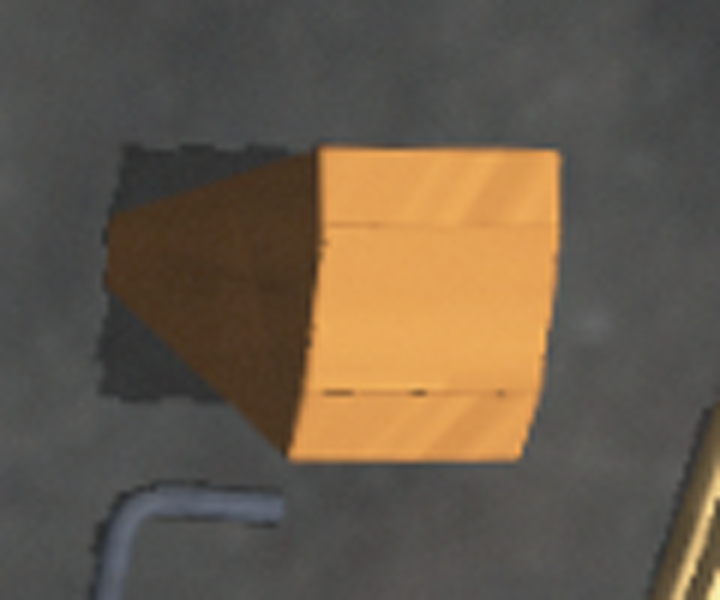

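```bash
cat > m1.py <<'E'
from h import *
pose=(np.array([0.51830899, 0.17686419, 0.19034573]), np.array([1.79991189e+02, 2.46732558e-02, 8.52937132e+00]))
def P(pts,ox,oy,z,f=6): 
    a=(np.array(pts,float)+.5)/f-.5+[ox,oy]
    return onz("wrist",a,z,pose)
Y=P([(92,165),(550,188),(100,38),(552,55)],210,10,.05)
G=P([(82,130),(487,140),(78,222),(485,237)],210,180,.05)
print("yel",np.round(Y,4)); print("grey",np.round(G,4))
fy=(Y[0]+Y[1])/2; fg=(G[0]+G[1])/2; d=fy-fg; print("len",np.linalg.norm(d),"yaw",np.degrees(np.arctan2(d[1],d[0])),"mid",(fy+fg)/2)
for q in (Y,G):
  w=q[0]-q[1]; print("width",np.linalg.norm(w),np.degrees(np.arctan2(-w[0],w[1])), np.linalg.norm((q[0]+q[1]-q[2]-q[3])/2))
W=P([(320,148),(560,150),(522,461),(290,461)],380,90,.07)
print("wedge",np.round(W,4),W.mean(0)); e=(W[0]+W[1]-W[2]-W[3])/2; print(np.linalg.norm(e),np.degrees(np.arctan2(e[1],e[0])), np.linalg.norm(W[0]-W[1]),np.linalg.norm(W[2]-W[3]))
w=(W[0]-W[1]+W[3]-W[2])/2;print(np.degrees(np.arctan2(-w[0],w[1])))
F=P([(105,212),(105,288)],380,90,0); print("foot",F)
E
python3 m1.py
```

```text
yel [[0.6346 0.2165 0.05  ]
 [0.641  0.1547 0.05  ]
 [0.6511 0.2177 0.05  ]
 [0.6581 0.1574 0.05  ]]
grey [[0.496  0.1998 0.05  ]
 [0.5035 0.1391 0.05  ]
 [0.4812 0.1986 0.05  ]
 [0.4881 0.1365 0.05  ]]
len 0.1390264806275266 yaw 6.68809921873825 mid [0.56877654 0.17753039 0.05      ]
width 0.06215514389351263 5.952504757277563 0.016887994792480713
width 0.0612251406443851 7.053748088146905 0.01520318026409464
wedge [[ 0.6013  0.0401  0.07  ]
 [ 0.6075  0.0049  0.07  ]
 [ 0.5642 -0.0027  0.07  ]
 [ 0.5585  0.0325  0.07  ]] [0.58288184 0.01871635 0.07      ]
0.043739024369847 9.961530827714414 0.03580414381135712 0.03564088824911628
9.56335499141922
foot [[0.58627251 0.038045   0.        ]
 [0.57373304 0.03484038 0.        ]]
```

```bash
python3 -c "
from h import *
plan(.51,-.115,.19,-1.8)"
```

```text
t 1.82 at [0.5183 0.1771 0.1904] [1.7999e+02 2.0000e-02 8.4400e+00] -> tool cm [-5.1  28.77  0.04] spin 10.24 n 4.7 F [-0.6  0.5 -0.4] w 0.0875
```

servo_tool(
  steps=[
    [8.76,-1,5.8,0,0],
    [8.76,-1,5.8,0,0],
    [8.76,-1,5.7,0,0],
    [8.76,-1.1,5.7,0,0],
    [8.76,-1,5.7,0,5.2],
    [8.76,0,0,0,5],
    [8.76,0,0,0,0],
  ],
)

```text
time_s: 2.7
tcp_pos: [0.5107, -0.1147, 0.1905]
eef_rot: [180.0, 0.0, -1.8]
contact_force: [0.7, 0.4, -0.3]
gripper_width: 0.0875
```

```bash
python3 -c "
from h import *
im,p=snap('wrist','pics/w2.png');print(p)
np.save('p2.npy',np.array(p))
im=cv2.imread('pics/w2.png')
cv2.imwrite('pics/w2c.png',cv2.resize(im[0:230,180:350],None,fx=3.4,fy=3.4,interpolation=cv2.INTER_CUBIC)[:600])
"
```

```text
(array([ 0.510738  , -0.11474938,  0.19048123]), array([ 1.79999385e+02,  9.67850633e-03, -1.75599931e+00]))
```

View pics/w2.png

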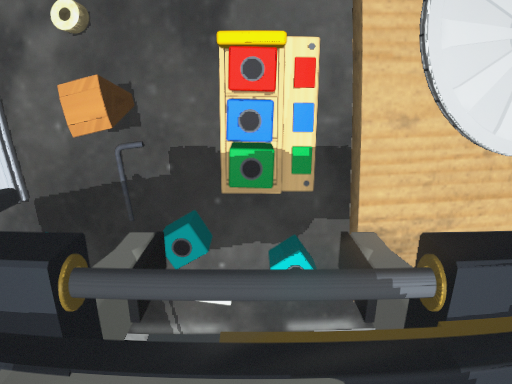

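Run:
```python
from h import *
im=cv2.cvtColor(cv2.imread("pics/w2.png"),cv2.COLOR_BGR2RGB); p=np.load("p2.npy")
for n,a,b in [("red",-8,6),("green",50,75),("blue",102,125)]:
    m=mask(im,a,b,100,40)
    cs,h=cv2.findContours(m,cv2.RETR_CCOMP,cv2.CHAIN_APPROX_NONE)
    for c,hh in zip(cs,h[0]):
        A=cv2.contourArea(c)
        if A<60: continue
        rc=cv2.minAreaRect(c);M=cv2.moments(c);ce=(M['m10']/M['m00'],M['m01']/M['m00'])
        z=.05 if A>1000 or hh[3]>=0 else .018
        if not (200<ce[0]<330 and ce[1]<200): continue
        print(n,"hole" if hh[3]>=0 else "out",A,np.round(rc[0],1),np.round(rc[1],1),round(rc[2],1),np.round(onz("wrist",[ce],z,p)[0],4))
```

```text
red out 570.0 [304.5  72.4] [20.5 30.3] 3.2 [ 0.6044 -0.1656  0.018 ]
red out 2012.5 [252.1  68.5] [47.5 44.3] 1.8 [ 0.6069 -0.1177  0.05  ]
red hole 495.0 [252.  68.] [24. 26.] 0.0 [ 0.6069 -0.1176  0.05  ]
green out 483.5 [301.5 160. ] [26. 19.] 90.0 [ 0.5226 -0.1629  0.018 ]
green out 1880.5 [251.  164.5] [45. 44.] 90.0 [ 0.5256 -0.1141  0.05  ]
green hole 412.5 [250.8 168.3] [22.6 23.3] 45.0 [ 0.5224 -0.1139  0.05  ]
blue out 538.0 [303. 117.] [28. 20.] 90.0 [ 0.5636 -0.1643  0.018 ]
blue out 1860.0 [249.5 120.2] [46.2 42.5] 1.7 [ 0.5645 -0.1141  0.05  ]
blue hole 442.0 [249.8 120.3] [24.  23.3] 45.0 [ 0.5643 -0.1141  0.05  ]
```

View pics/w2c.png

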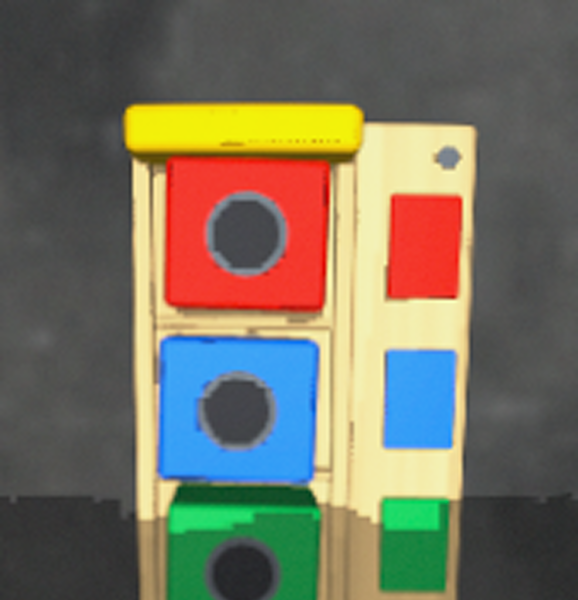

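```bash
python3 -c "
from h import *
plan(.5222,-.1139,.0205,-2.6)"
```

```text
t 2.75 at [ 0.5109 -0.1141  0.1905] [-180.      0.     -1.59] -> tool cm [ 1.13 -0.05 17.  ] spin 1.01 n 2.7 F [-0.1 -0.7 -0.2] w 0.0875
```

servo_tool(
  steps=[
    [8.76,1.1,-0.05,4,0.9],
    [8.76,0,0,6,0],
    [8.76,0,0,5,0],
    [8.76,0,0,2,0],
    [8.76,0,0,0,0],
  ],
)

```text
time_s: 3.38
tcp_pos: [0.5209, -0.1132, 0.019]
eef_rot: [180.0, 0.2, -2.4]
contact_force: [0.0, -0.1, -0.2]
gripper_width: 0.0879
```

servo_tool(
  steps=[
    [3.6,0,0,0,0],
    [3.6,0,0,0,0],
    [3.6,0,0,0,0],
    [3.6,0,0,0,0],
  ],
  squeeze=20,
)

```text
time_s: 3.88
tcp_pos: [0.5222, -0.1141, 0.0211]
eef_rot: [-180.0, -0.1, -2.5]
contact_force: [0.6, -0.3, 0.1]
gripper_width: 0.0531
```

servo_tool(
  steps=[
    [3.6,0,0,0,0],
    [3.6,0,0,0,0],
    [3.6,0,0,0,0],
  ],
  squeeze=20,
)

```text
time_s: 4.25
tcp_pos: [0.522, -0.1141, 0.0207]
eef_rot: [180.0, -0.0, -2.5]
contact_force: [-1.2, 0.8, 3.1]
gripper_width: 0.0401
```

servo_tool(
  steps=[
    [3.6,0,0,-3,0],
    [3.6,0,0,-6,0],
    [3.6,0,3,-1,-2],
    [3.6,0,5.5,0,-2],
    [3.6,0,5.5,0,-2],
  ],
)

```text
time_s: 4.88
tcp_pos: [0.5213, -0.2549, 0.1205]
eef_rot: [-180.0, -0.0, 3.6]
contact_force: [1.2, 0.3, -3.1]
gripper_width: 0.04
```

```bash
python3 -c "
from h import *
plan(.6165,.1831,.12,6.65)"
```

```text
t 4.88 at [ 0.5213 -0.2549  0.1205] [-179.97   -0.      3.64] -> tool cm [ 12.28 -43.11   0.05] spin -3.01 n 7.2 F [ 1.2  0.3 -3.1] w 0.04
```

I moved the wrong way along tool y, which points to world -y. It did no harm at that height, so I'll turn back.

servo_tool(
  steps=[
    [3.6,0,-4,0,0],
    [3.6,1,-6,0,0],
    [3.6,1,-6,0,0],
    [3.6,2,-5.8,0,-1],
    [3.6,2,-5.8,0,-1],
    [3.6,2.2,-5.6,0,-1],
    [3.6,2,-5,0,0],
    [3.6,2,-4.9,0,0],
  ],
)

```text
time_s: 5.88
tcp_pos: [0.6082, 0.188, 0.1197]
eef_rot: [180.0, 0.1, 6.5]
contact_force: [0.3, -0.6, -3.5]
gripper_width: 0.0398
```

```bash
python3 -c "
from h import *
plan(.6165,.1831,.12,6.65)
im,p=snap('wrist','pics/w3.png');np.save('p3.npy',np.array(p))"
```

```text
t 5.88 at [0.6082 0.188  0.1197] [1.7998e+02 8.0000e-02 6.5200e+00] -> tool cm [ 0.77  0.58 -0.03] spin -0.13 n 0.2 F [ 0.3 -0.6 -3.5] w 0.0398
```

View pics/w3.png

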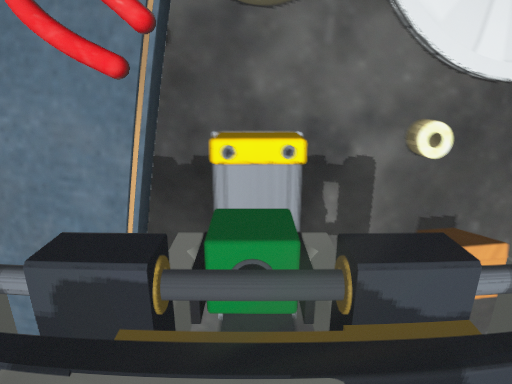

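Run:
```python
from h import *
im=cv2.imread("pics/w3.png")
cv2.imwrite('pics/w3c.png',cv2.resize(im[120:320,190:320],None,fx=4,fy=4,interpolation=cv2.INTER_CUBIC)[:600])
```

```text
(no output)
```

View pics/w3c.png

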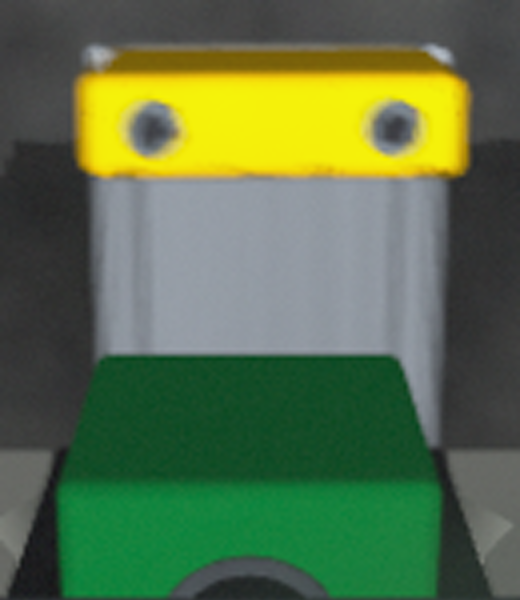

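Run:
```python
from h import *
p=np.load("p3.npy")
f=lambda pts:(np.array(pts,float)+.5)/4-.5+[190,120]
c,s=np.cos(np.radians(6.65)),np.sin(np.radians(6.65)); Rn=np.array([[c,s],[-s,c]]); o=np.array([.5688,.1775])
nf=lambda q: np.round((q[:,:2]-o)@Rn.T,4)
Y=onz("wrist",f([(80,174),(467,176),(80,75),(467,77)]),.05,p); print(np.round(Y,4),nf(Y))
zt=p[0][2]+.0295
B=onz("wrist",f([(60,483),(440,483)]),zt,p); Bb=onz("wrist",f([(100,357),(400,357)]),zt-.042,p)
print("blank top front nest",nf(B),nf(Bb),"tcp nest",nf(p[0][None]))
```

```text
[[0.6352 0.2197 0.05  ]
 [0.6423 0.1551 0.05  ]
 [0.6518 0.221  0.05  ]
 [0.6588 0.1576 0.05  ]] [[ 0.0709  0.0342]
 [ 0.0704 -0.0308]
 [ 0.0875  0.0336]
 [ 0.087  -0.0302]]
blank top front nest [[ 0.0589  0.025 ]
 [ 0.0588 -0.0135]] [[ 0.058   0.0253]
 [ 0.0579 -0.0139]] tcp nest [[0.0404 0.0058]]
```

```bash
python3 -c "
from h import *
plan(.6173,.1846,.0225,6.65)"
```

```text
t 5.92 at [0.6107 0.1936 0.1197] [-1.7994e+02 -1.0000e-01  6.6800e+00] -> tool cm [0.55 0.97 9.72] spin 0.03 n 1.6 F [ 5.9  4.4 -0.4] w 0.04
```

servo_tool(
  steps=[
    [3.6,0.4,0.9,0,0],
    [3.6,0,0,0,0],
  ],
)

```text
time_s: 6.18
tcp_pos: [0.6131, 0.1766, 0.1197]
eef_rot: [180.0, 0.1, 6.4]
contact_force: [-0.2, 0.6, -2.5]
gripper_width: 0.0404
```

```bash
python3 -c "
from h import *
plan(.6173,.1846,.0225,6.65)"
```

```text
t 6.17 at [0.6131 0.1766 0.1197] [1.7996e+02 1.0000e-01 6.4500e+00] -> tool cm [ 0.51 -0.75  9.72] spin -0.2 n 1.6 F [-0.2  0.6 -2.5] w 0.0404
```

servo_tool(
  steps=[
    [3.6,0,0,0,0],
    [3.6,0,0,0,0],
  ],
)

```text
time_s: 6.42
tcp_pos: [0.6135, 0.177, 0.1208]
eef_rot: [-180.0, -0.0, 6.4]
contact_force: [-0.7, 0.5, -1.9]
gripper_width: 0.0399
```

```bash
python3 -c "
from h import *
plan(.6173,.1846,.0225,6.65)"
```

```text
t 6.42 at [0.6135 0.177  0.1208] [-1.7999e+02 -1.0000e-02  6.4500e+00] -> tool cm [ 0.46 -0.72  9.83] spin -0.2 n 1.6 F [-0.7  0.5 -1.9] w 0.0399
```

The arm was still swinging during that picture, so I'll re-measure now that it's settled.

Run:
```python
from h import *
im,p=snap('wrist','pics/w4.png');np.save('p4.npy',np.array(p)); print(p)
plan(.6173,.1846,.0225,6.65)
im=cv2.imread("pics/w4.png")
cv2.imwrite('pics/w4c.png',cv2.resize(im[120:270,190:340],None,fx=4,fy=4,interpolation=cv2.INTER_CUBIC)[:600])
```

```text
(array([0.61350402, 0.17695969, 0.12076302]), array([-1.79992032e+02, -8.53416081e-03,  6.44929094e+00]))
t 6.47 at [0.6135 0.1771 0.1208] [-1.7999e+02 -1.0000e-02  6.4600e+00] -> tool cm [ 0.46 -0.7   9.83] spin -0.19 n 1.6 F [-0.9 -0.5 -2.4] w 0.0395
```

View pics/w4c.png

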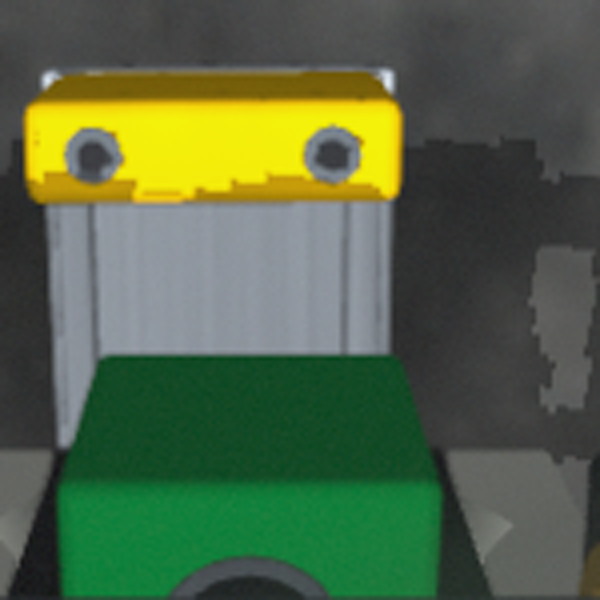

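Run:
```python
from h import *
p=np.load("p4.npy")
f=lambda pts:(np.array(pts,float)+.5)/4-.5+[190,120]
c,s=np.cos(np.radians(6.65)),np.sin(np.radians(6.65)); Rn=np.array([[c,s],[-s,c]]); o=np.array([.5688,.1775])
nf=lambda q: np.round((q[:,:2]-o)@Rn.T,4)
Y=onz("wrist",f([(26,202),(401,202),(26,100),(401,102)]),.05,p); print(nf(Y))
print("lips nest y at z15",nf(onz("wrist",f([(48,240),(391,240),(97,240),(347,240)]),.015,p)))
zt=p[0][2]+.0293
B=onz("wrist",f([(60,483),(440,483)]),zt,p)
print("blank top front nest",nf(B),"tcp nest",nf(p[0][None]))
```

```text
[[ 0.07    0.0321]
 [ 0.0697 -0.0314]
 [ 0.0873  0.0314]
 [ 0.0868 -0.031 ]]
lips nest y at z15 [[ 0.0546  0.034 ]
 [ 0.0544 -0.0336]
 [ 0.0546  0.0243]
 [ 0.0544 -0.0249]]
blank top front nest [[ 0.0627  0.0135]
 [ 0.0626 -0.0251]] tcp nest [[ 0.0443 -0.0057]]
```

servo_tool(
  steps=[
    [3.6,0.4,-0.6,2,-0.2],
    [3.6,0,0,4,0],
    [3.6,0,0,2,0],
    [3.6,0,0,1.5,0],
    [3.6,0,0,0.3,0],
    [3.6,0,0,0,0],
  ],
)

```text
time_s: 7.22
tcp_pos: [0.6172, 0.1843, 0.0228]
eef_rot: [-180.0, -0.0, 6.7]
contact_force: [-0.1, 0.0, -2.9]
gripper_width: 0.04
```

```bash
cat >> h.py <<'E'
O=np.array([.5695,.1777]);NY=6.65
def nest(q):
    c,s=np.cos(np.radians(NY)),np.sin(np.radians(NY)); return np.round((np.atleast_2d(q)[:,:2]-O)@np.array([[c,s],[-s,c]]).T*1000,1)
def W(xn,yn):
    c,s=np.cos(np.radians(NY)),np.sin(np.radians(NY)); return O+np.array([c*xn-s*yn,s*xn+c*yn])
def go(xn,yn,z,yaw=NY): plan(*W(xn,yn),z,yaw); print("nest",nest(np.array(r.get_state()["tcp_pos"])))
E
python3 -c "
from h import *
go(.051,0,.0215)"
```

```text
t 7.22 at [0.6172 0.1843 0.0228] [-1.80e+02 -2.00e-02  6.72e+00] -> tool cm [0.29 0.11 0.13] spin 0.07 n 0.1 F [-0.1  0.  -2.9] w 0.04
nest [[48.1  1.1]]
```

Next I'll lower slightly and push toward the stop until I feel it.

servo_tool(
  steps=[
    [3.6,0.1,0.1,0.1,0],
    [3.6,0.1,0,0,0],
    [3.6,0.1,0,0,0],
    [3.6,0,0,0,0],
    [3.6,0,0,0,0],
  ],
)

```text
time_s: 7.85
tcp_pos: [0.6188, 0.1829, 0.0213]
eef_rot: [180.0, 0.1, 6.7]
contact_force: [-5.6, -0.2, -1.1]
gripper_width: 0.0399
```

servo_tool(
  steps=[
    [3.6,0.1,0,0,0],
    [3.6,0,0,0,0],
    [3.6,0,0,0,0],
  ],
)

```text
time_s: 8.22
tcp_pos: [0.6189, 0.1828, 0.021]
eef_rot: [179.9, 0.2, 6.7]
contact_force: [-7.4, -1.1, -0.6]
gripper_width: 0.04
```

servo_tool(
  steps=[
    [6,0,0,0,0],
    [6,0,0,0,0],
    [6,0,0,0,0],
    [6,0,0,-3,0],
    [6,0,0,-6,0],
    [8,0,4,-2,0],
    [8,-1,6,0,2],
    [8,-1,6,0,2],
  ],
)

```text
time_s: 9.22
tcp_pos: [0.6181, 0.0213, 0.1324]
eef_rot: [-180.0, -0.1, 2.7]
contact_force: [0.8, 0.4, -0.4]
gripper_width: 0.079
```

```bash
python3 -c "
from h import *
plan(.564,-.1141,.13,-2.5)"
```

```text
t 9.22 at [0.6181 0.0213 0.1324] [-1.7998e+02 -1.1000e-01  2.7000e+00] -> tool cm [-6.04 13.27  0.24] spin 5.2 n 2.3 F [ 0.8  0.4 -0.4] w 0.079
```

servo_tool(
  steps=[
    [8.5,-2,4.4,0,1.7],
    [8.5,-2,4.4,0,1.7],
    [8.5,-2,4.4,0,1.7],
    [8.5,0,0,0,0],
    [8.5,0,0,0,0],
  ],
)

```text
time_s: 9.85
tcp_pos: [0.5606, -0.1106, 0.132]
eef_rot: [-180.0, -0.1, -2.4]
contact_force: [-0.1, -0.4, 0.6]
gripper_width: 0.0849
```

```bash
python3 -c "
from h import *
plan(.5643,-.1141,.0205,-2.8)
im,p=snap('wrist','pics/w5.png');np.save('p5.npy',np.array(p))"
```

```text
t 9.85 at [ 0.5606 -0.1106  0.132 ] [-1.7999e+02 -7.0000e-02 -2.4200e+00] -> tool cm [ 0.39  0.33 11.15] spin 0.38 n 1.8 F [-0.1 -0.4  0.6] w 0.0849
```

View pics/w5.png

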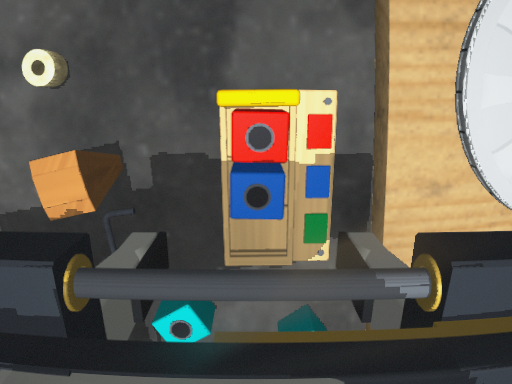

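Green is gone from the rack, blue is at (257,195) and red at (260,137), both undisturbed, and the wedge is still upright. I'll descend on blue.

servo_tool(
  steps=[
    [8.5,0.4,0.3,3,0.3],
    [8.5,0,0,5,0],
    [7,0,0,3.1,0],
    [5,0,0,0,0],
    [3.6,0,0,0,0],
    [3.6,0,0,0,0],
    [3.6,0,0,0,0],
    [3.6,0,0,0,0],
  ],
)

```text
time_s: 10.9
tcp_pos: [0.5647, -0.1136, 0.0218]
eef_rot: [-180.0, -0.1, -2.7]
contact_force: [-1.5, 1.7, 5.9]
gripper_width: 0.0398
```

servo_tool(
  steps=[
    [3.6,0,0,0,0],
    [3.6,0,0,0,0],
  ],
)

```text
time_s: 11.15
tcp_pos: [0.5647, -0.1136, 0.0218]
eef_rot: [-180.0, -0.1, -2.7]
contact_force: [-1.0, 1.3, 6.9]
gripper_width: 0.0399
```

servo_tool(
  steps=[
    [3.6,0,0,-3,0],
    [3.6,0,0,-5,0],
    [3.6,0,-4,-2,-2],
    [3.6,0,-6,0,-2],
    [3.6,0,-6,0,-2],
    [3.6,0,-6,0,-2],
    [3.6,0,-5,0,-1.3],
    [3.6,0,0,0,0],
  ],
)

```text
time_s: 12.15
tcp_pos: [0.5565, 0.1591, 0.1204]
eef_rot: [-180.0, 0.0, 6.8]
contact_force: [0.1, -0.3, -2.3]
gripper_width: 0.0399
```

```bash
python3 -c "
from h import *
go(.0105,0,.12)"
```

```text
t 12.15 at [0.5565 0.1591 0.1204] [-179.97    0.      6.84] -> tool cm [ 2.56 -1.69  0.04] spin 0.19 n 0.5 F [ 0.1 -0.3 -2.3] w 0.0399
nest [[-15.1 -17. ]]
```

servo_tool(
  steps=[
    [3.6,1.3,-0.8,1,0.2],
    [3.6,1.3,-0.8,1,0],
    [3.6,0,0,0,0],
    [3.6,0,0,0,0],
  ],
)

```text
time_s: 12.65
tcp_pos: [0.5811, 0.174, 0.0999]
eef_rot: [180.0, 0.1, 6.3]
contact_force: [-0.6, 0.5, -3.2]
gripper_width: 0.0398
```

```bash
python3 -c "
from h import *
im,p=snap('wrist','pics/w6.png');np.save('p6.npy',np.array(p))
go(.0105,0,.0215)
im=cv2.imread('pics/w6.png')
cv2.imwrite('pics/w6c.png',cv2.resize(im[120:320,170:340],None,fx=4,fy=4,interpolation=cv2.INTER_CUBIC)[:600])
"
```

```text
t 12.7 at [0.581  0.1741 0.1003] [1.7998e+02 4.0000e-02 6.3600e+00] -> tool cm [-0.06 -0.49  7.88] spin -0.29 n 1.3 F [ 0.7  0.  -2.8] w 0.0394
nest [[11.1 -4.9]]
```

View pics/w6c.png

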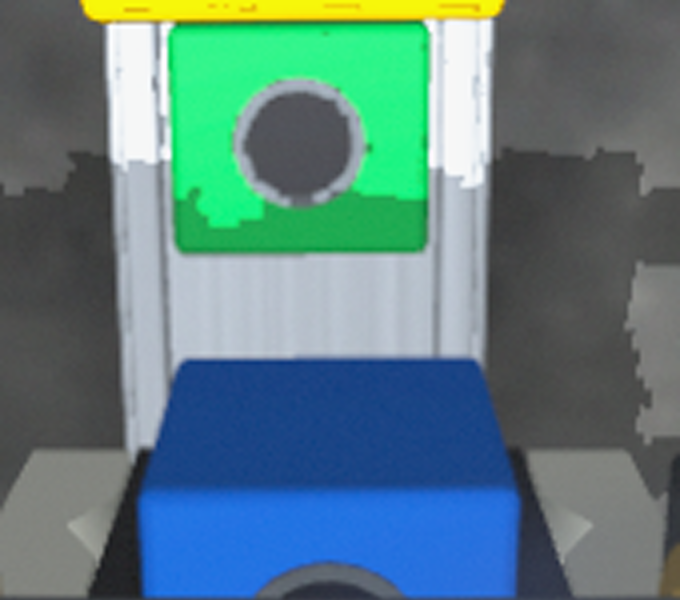

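Green sits flush against the yellow stop with its bore at about (244,155). Blue is held straight.

Run:
```python
from h import *
p=np.load("p6.npy")
f=lambda pts:(np.array(pts,float)+.5)/4-.5+[170,120]
print("green back",nest(onz("wrist",f([(177,252),(428,252),(300,145)]),.05,p)),"stop",nest(onz("wrist",f([(82,20),(503,20)]),.05,p)))
zt=p[0][2]+.0293
print("blue front",nest(onz("wrist",f([(140,488),(518,488)]),zt,p)),nest(p[0]))
```

```text
green back [[ 33.2  18.6]
 [ 33.  -20.5]
 [ 49.9  -0.7]] stop [[ 69.1  31.6]
 [ 68.7 -31.2]]
blue front [[ 29.   14.2]
 [ 28.8 -24.3]] [[11.1 -5. ]]
```

servo_tool(
  steps=[
    [3.6,-0.05,-0.45,2,-0.3],
    [3.6,0,0,3,0],
    [3.6,0,0,2,0],
    [3.6,0,0,0.75,0],
    [3.6,0,0,0,0],
    [3.6,0,0,0,0],
  ],
)

```text
time_s: 13.45
tcp_pos: [0.5806, 0.1795, 0.0241]
eef_rot: [-180.0, -0.1, 6.7]
contact_force: [0.3, -0.1, -3.5]
gripper_width: 0.0399
```

```bash
python3 -c "
from h import *
go(.0137,0,.0215)"
```

```text
t 13.45 at [0.5806 0.1795 0.0241] [-1.7996e+02 -8.0000e-02  6.7100e+00] -> tool cm [0.25 0.05 0.26] spin 0.06 n 0.1 F [ 0.3 -0.1 -3.5] w 0.0399
nest [[11.2  0.5]]
```

servo_tool(
  steps=[
    [3.6,0.1,0,0.2,0],
    [3.6,0.1,0,0,0],
    [3.6,0.1,0,0,0],
    [3.6,0.1,0,0,0],
    [3.6,0,0,0,0],
    [3.6,0,0,0,0],
  ],
)

```text
time_s: 14.2
tcp_pos: [0.5843, 0.1798, 0.0218]
eef_rot: [-180.0, -0.0, 6.7]
contact_force: [-2.5, -0.2, 5.9]
gripper_width: 0.0397
```

servo_tool(
  steps=[
    [3.6,0,0,-0.05,0],
    [3.6,0.1,0,0,0],
    [3.6,0.1,0,0,0],
    [3.6,0,0,0,0],
  ],
)

```text
time_s: 14.7
tcp_pos: [0.5843, 0.1797, 0.0218]
eef_rot: [180.0, 0.2, 6.7]
contact_force: [-10.0, 2.1, 9.3]
gripper_width: 0.0401
```

```bash
python3 -c "
from h import *
go(.0137,0,.0215)"
```

```text
t 14.7 at [0.5843 0.1797 0.0218] [1.7998e+02 1.6000e-01 6.7000e+00] -> tool cm [-0.12  0.03  0.03] spin 0.05 n 0.0 F [-10.    2.1   9.3] w 0.0401
nest [[14.9  0.3]]
```

Blue is firmly against green. I'll release it and go for red.

servo_tool(
  steps=[
    [6,0,0,0,0],
    [6,0,0,0,0],
    [6,0,0,0,0],
    [6,0,0,-3,0],
    [6,0,0,-6,0],
    [8,0,4,-2,0],
    [8,0.4,6,0,2],
    [8,0.4,6,0,2],
  ],
)

```text
time_s: 15.7
tcp_pos: [0.6111, 0.0204, 0.1322]
eef_rot: [-180.0, -0.1, 2.7]
contact_force: [0.9, -0.1, -0.7]
gripper_width: 0.0788
```

```bash
python3 -c "
from h import *
plan(.605,-.1176,.13,-3)"
```

```text
t 15.7 at [0.6111 0.0204 0.1322] [-1.7998e+02 -8.0000e-02  2.7100e+00] -> tool cm [-1.26 13.75  0.22] spin 5.71 n 2.2 F [ 0.9 -0.1 -0.7] w 0.0788
```

servo_tool(
  steps=[
    [8.5,-0.2,4.5,0,1.9],
    [8.5,-0.2,4.5,0,1.9],
    [8.5,-0.2,4.5,0,1.8],
    [8.5,0,0,0,0],
    [8.5,0,0,0,0],
  ],
)

```text
time_s: 16.32
tcp_pos: [0.6065, -0.1136, 0.1314]
eef_rot: [-180.0, 0.0, -2.9]
contact_force: [0.3, 0.4, 0.1]
gripper_width: 0.0852
```

```bash
python3 -c "
from h import *
plan(.6065,-.1176,.0205,-3)
im,p=snap('wrist','pics/w7.png');np.save('p7.npy',np.array(p))"
```

```text
t 16.32 at [ 0.6065 -0.1136  0.1314] [-180.      0.     -2.93] -> tool cm [ 0.02  0.4  11.09] spin 0.07 n 1.8 F [0.3 0.4 0.1] w 0.0852
```

View pics/w7.png

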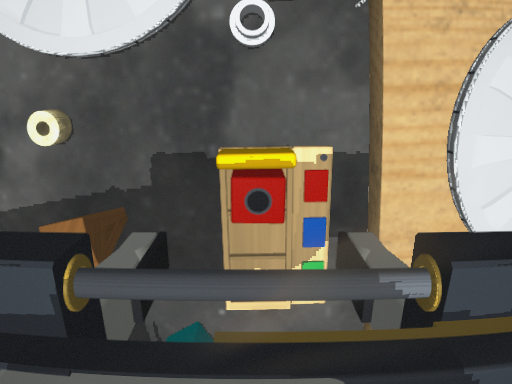

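Only red is left in the rack, with its bore at about (258,201). Going down to grip it.

servo_tool(
  steps=[
    [8.5,0,0.4,3,0],
    [8.5,0,0,5,0],
    [7,0,0,3.1,0],
    [5,0,0,0,0],
    [3.6,0,0,0,0],
    [3.6,0,0,0,0],
    [3.6,0,0,0,0],
    [3.6,0,0,0,0],
  ],
)

```text
time_s: 17.38
tcp_pos: [0.6071, -0.1174, 0.0219]
eef_rot: [-180.0, -0.1, -2.9]
contact_force: [-0.9, 1.0, 6.9]
gripper_width: 0.0399
```

servo_tool(
  steps=[
    [3.6,0,0,0,0],
    [3.6,0,0,-3,0],
    [3.6,0,0,-5,0],
    [3.6,-1,-4,-2,-2],
    [3.6,-1,-6,0,-2],
    [3.6,-1,-6,0,-2],
    [3.6,-1,-6,0,-2],
    [3.6,0,0,0,0],
  ],
)

```text
time_s: 18.38
tcp_pos: [0.5639, 0.106, 0.1206]
eef_rot: [-180.0, -0.0, 5.4]
contact_force: [0.1, -0.6, -3.1]
gripper_width: 0.0396
```

```bash
python3 -c "
from h import *
go(-.0255,0,.10)"
```

```text
t 18.38 at [0.5639 0.106  0.1206] [-1.7996e+02 -1.0000e-02  5.4000e+00] -> tool cm [-1.31 -7.03  2.06] spin -1.25 n 1.2 F [ 0.1 -0.6 -3.1] w 0.0396
nest [[-13.9 -70.6]]
```

servo_tool(
  steps=[
    [3.6,-0.6,-3.3,0.5,-1.2],
    [3.6,-0.5,-3.2,0.5,0],
    [3.6,0,0,1,0],
    [3.6,0,0,0,0],
    [3.6,0,0,0,0],
  ],
)

```text
time_s: 19.0
tcp_pos: [0.5476, 0.1649, 0.1006]
eef_rot: [180.0, 0.0, 6.2]
contact_force: [0.8, 0.4, -2.6]
gripper_width: 0.0396
```

```bash
python3 -c "
from h import *
im,p=snap('wrist','pics/w8.png');np.save('p8.npy',np.array(p))
go(-.025,0,.0215)
im=cv2.imread('pics/w8.png')
cv2.imwrite('pics/w8c.png',cv2.resize(im[90:290,170:340],None,fx=4,fy=4,interpolation=cv2.INTER_CUBIC)[:600])
"
```

```text
t 19.05 at [0.5477 0.1651 0.1008] [180.    -0.     6.24] -> tool cm [-0.2  -1.    7.93] spin -0.41 n 1.3 F [ 0.9 -0.3 -3.1] w 0.0398
nest [[-23.1 -10. ]]
```

View pics/w8c.png

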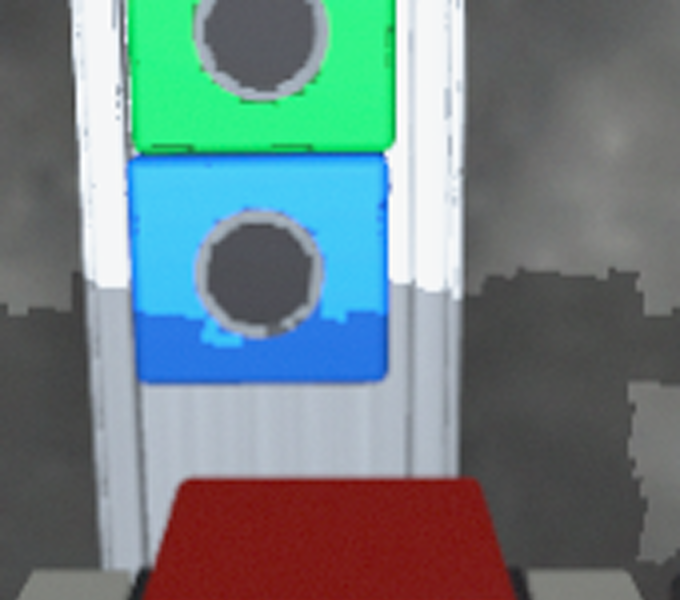

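servo_tool(
  steps=[
    [3.6,-0.25,-0.95,2,-0.4],
    [3.6,0,0,3,0],
    [3.6,0,0,2,0],
    [3.6,0,0,0.7,0],
    [3.6,0,0,0,0],
    [3.6,0,0,0,0],
  ],
)

```text
time_s: 19.8
tcp_pos: [0.5447, 0.1753, 0.0246]
eef_rot: [-180.0, -0.1, 6.7]
contact_force: [-0.9, -0.3, -3.1]
gripper_width: 0.0398
```

```bash
python3 -c "
from h import *
go(-.022,0,.0215)
p=np.load('p8.npy')
f=lambda pts:(np.array(pts,float)+.5)/4-.5+[170,90]
print(nest(onz('wrist',f([(140,382),(386,382)]),.05,p)))
"
```

```text
t 19.8 at [0.5447 0.1753 0.0246] [-1.7996e+02 -9.0000e-02  6.7100e+00] -> tool cm [0.29 0.05 0.31] spin 0.06 n 0.1 F [-0.9 -0.3 -3.1] w 0.0398
nest [[-24.9   0.5]]
[[ -2.7  19.4]
 [ -3.  -19.1]]
```

servo_tool(
  steps=[
    [3.6,0.1,0,0.2,0],
    [3.6,0.1,0,0,0],
    [3.6,0.1,0,0,0],
    [3.6,0.1,0,0,0],
    [3.6,0.1,0,0,0],
    [3.6,0,0,0,0],
    [3.6,0,0,0,0],
  ],
)

```text
time_s: 20.68
tcp_pos: [0.5484, 0.1756, 0.0219]
eef_rot: [180.0, 0.0, 6.7]
contact_force: [-4.5, 0.3, 8.0]
gripper_width: 0.04
```

```bash
python3 -c "
from h import *
go(-.022,0,.0215)"
```

```text
t 20.68 at [0.5484 0.1756 0.0219] [1.7999e+02 4.0000e-02 6.7100e+00] -> tool cm [-0.08  0.04  0.04] spin 0.06 n 0.0 F [-4.5  0.3  8. ] w 0.04
nest [[-21.2   0.4]]
```

servo_tool(
  steps=[
    [3.6,0.1,0,-0.05,0],
    [3.6,0.1,0,0,0],
    [3.6,0,0,0,0],
    [3.6,0,0,0,0],
  ],
)

```text
time_s: 21.18
tcp_pos: [0.5484, 0.1756, 0.0219]
eef_rot: [180.0, 0.2, 6.7]
contact_force: [-12.4, 2.9, 9.7]
gripper_width: 0.0403
```

servo_tool(
  steps=[
    [6,0,0,0,0],
    [6,0,0,0,0],
    [6,0,0,0,0],
    [6,0,0,-3,0],
    [6,0,0,-6,0],
    [8,-1.5,3,-5,0],
    [8,-1.5,3,-2.5,0],
    [8,0,0,0,0],
  ],
)

```text
time_s: 22.18
tcp_pos: [0.5287, 0.1118, 0.1899]
eef_rot: [-179.9, -0.3, 6.6]
contact_force: [-0.7, 0.4, -1.2]
gripper_width: 0.0792
```

servo_tool(
  steps=[
    [8,0,0,0,0],
  ],
)

```text
time_s: 22.3
tcp_pos: [0.5281, 0.1128, 0.1868]
eef_rot: [-180.0, -0.0, 6.7]
contact_force: [-0.1, 0.3, 0.2]
gripper_width: 0.0797
```

```bash
python3 -c "
from h import *
im,p=snap('wrist','pics/w9.png');np.save('p9.npy',np.array(p));print(p)
im=cv2.imread('pics/w9.png')
cv2.imwrite('pics/w9n.png',cv2.resize(im[20:220,150:310],None,fx=3,fy=3,interpolation=cv2.INTER_CUBIC)[:600])
cv2.imwrite('pics/w9w.png',cv2.resize(im[80:180,330:460],None,fx=6,fy=6,interpolation=cv2.INTER_CUBIC)[:600])
"
```

```text
(array([0.52809855, 0.11278419, 0.18679453]), array([-1.79983218e+02, -2.73578784e-03,  6.67120685e+00]))
```

View pics/w9.png

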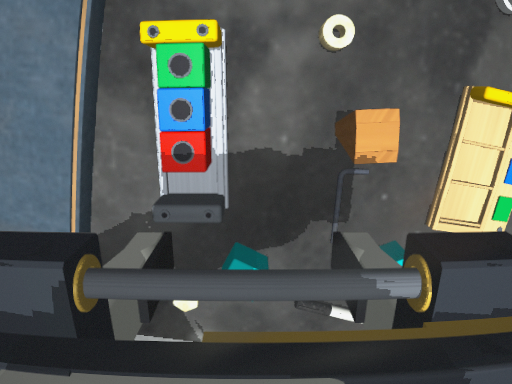

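View pics/w9n.png

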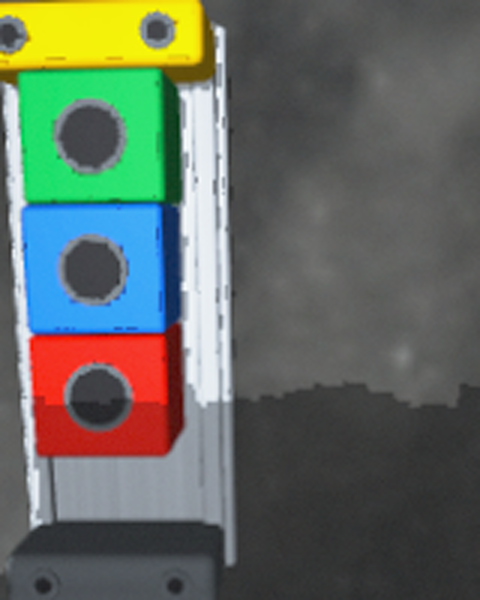

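View pics/w9w.png

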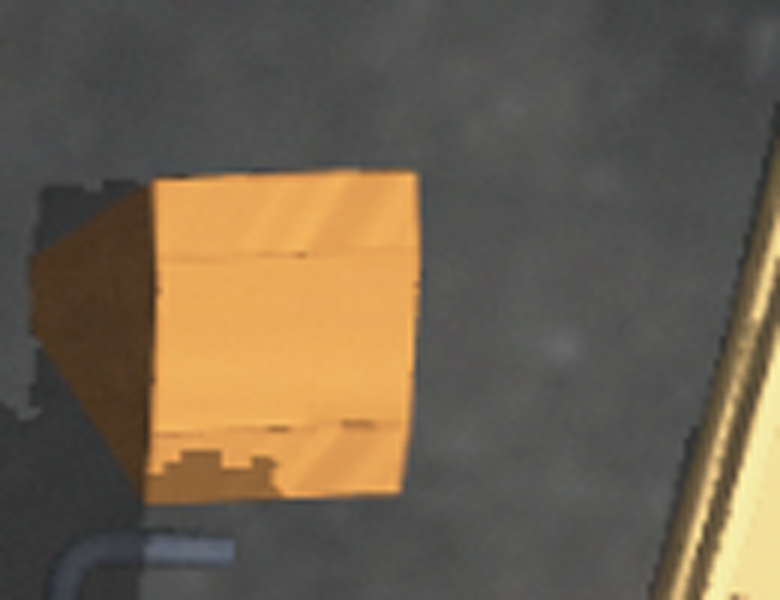

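All three blanks sit tight in the order green, blue, red from the stop. The wedge still stands with its top at about (377,136).

Run:
```python
from h import *
p=np.load("p9.npy")
f=lambda pts,ox,oy,k:(np.array(pts,float)+.5)/k-.5+[ox,oy]
Wp=onz("wrist",f([(155,180),(418,172),(402,493),(146,503)],330,80,6),.07,p)
e=(Wp[0]+Wp[1]-Wp[2]-Wp[3])/2;w=(Wp[0]-Wp[1]+Wp[3]-Wp[2])/2
print("wedge",Wp.mean(0),np.linalg.norm(e),np.linalg.norm(w),np.degrees(np.arctan2(e[1],e[0])),np.degrees(np.arctan2(-w[0],w[1])))
print("red back",nest(onz("wrist",f([(38,455),(165,455)],150,20,3),.05,p)),"grey front",nest(onz("wrist",f([(15,563),(215,553)],150,20,3),.05,p)))
im=cv2.imread("pics/w9.png"); cv2.imwrite('pics/w9g.png',cv2.resize(im[160:225,145:235],None,fx=8,fy=8,interpolation=cv2.INTER_CUBIC))
plan(.5828,.0187,.14,9.7)
```

```text
wedge [0.58298808 0.01853457 0.07      ] 0.04320518108379593 0.03572111594174544 9.406624434070325 9.411429482227499
red back [[-38.7  19.2]
 [-38.7 -18.2]] grey front [[-72.   28.6]
 [-68.7 -32.1]]
t 22.35 at [0.528  0.113  0.1863] [1.7999e+02 5.0000e-02 6.7000e+00] -> tool cm [ 4.35 10.    4.63] spin -3.0 n 1.9 F [-0.5  0.5 -0. ] w 0.0802
```

View pics/w9g.png

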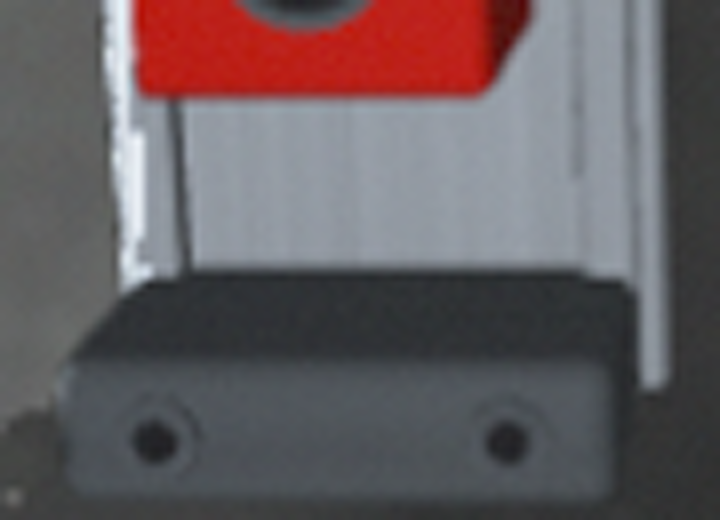

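Run:
```python
from h import *
p=np.load("p9.npy")
f=lambda pts,ox,oy,k:(np.array(pts,float)+.5)/k-.5+[ox,oy]
print("red back",nest(onz("wrist",f([(137,97),(487,97)],145,160,8),.05,p)),"grey front",nest(onz("wrist",f([(75,360),(610,364)],145,160,8),.05,p)))
```

```text
red back [[-39.   19.8]
 [-39.1 -18.9]] grey front [[-69.4  29.1]
 [-69.7 -31.6]]
```

servo_tool(
  steps=[
    [8,1.5,3.3,1.5,-1],
    [8,1.5,3.3,1.5,-1],
    [8,1.35,3.4,1.5,-0.8],
    [8,0,0,0,0],
    [8,0,0,0,0],
  ],
)

```text
time_s: 22.98
tcp_pos: [0.5844, 0.0198, 0.1409]
eef_rot: [180.0, 0.1, 9.5]
contact_force: [-0.6, 0.7, 0.2]
gripper_width: 0.0798
```

```bash
python3 -c "
from h import *
plan(.583,.0186,.044,9.5)"
```

```text
t 22.98 at [0.5844 0.0198 0.1409] [1.7998e+02 1.1000e-01 9.5000e+00] -> tool cm [-0.16  0.1   9.69] spin -0.0 n 1.6 F [-0.6  0.7  0.2] w 0.0798
```

servo_tool(
  steps=[
    [8,-0.1,0.05,3,0],
    [8,0,0,4,0],
    [8,0,0,2.7,0],
    [8,0,0,0,0],
    [8,0,0,0,0],
  ],
)

```text
time_s: 23.6
tcp_pos: [0.5846, 0.0197, 0.0463]
eef_rot: [180.0, -0.1, 9.6]
contact_force: [0.4, -0.8, -0.1]
gripper_width: 0.0801
```

```bash
python3 -c "
from h import *
plan(.583,.0186,.044,9.5)
im,p=snap('wrist','pics/w10.png')"
```

```text
t 23.6 at [0.5846 0.0197 0.0463] [ 1.80e+02 -9.00e-02  9.59e+00] -> tool cm [-0.17  0.09  0.23] spin 0.09 n 0.0 F [ 0.4 -0.8 -0.1] w 0.0801
```

View pics/w10.png

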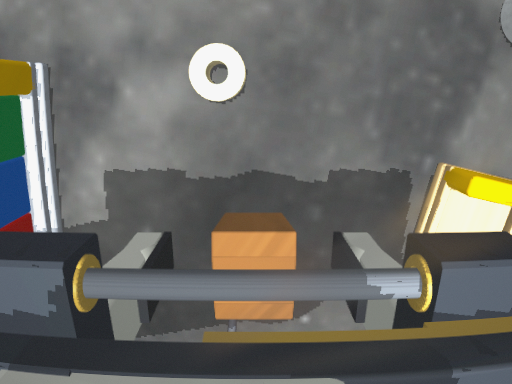

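The wedge is centred between the pads and upright, with its centre at column 254. I'll close on it.

servo_tool(
  steps=[
    [8,-0.15,0,0.2,0],
    [6,0,0,0,0],
    [4.2,0,0,0,0],
    [4,0,0,0,0],
    [3.2,0,0,0,0],
    [3.2,0,0,0,0],
    [3.2,0,0,0,0],
    [3.2,0,0,0,0],
  ],
  squeeze=50,
)

```text
time_s: 24.65
tcp_pos: [0.5823, 0.0186, 0.043]
eef_rot: [180.0, 0.0, 9.5]
contact_force: [-0.3, 0.2, -0.4]
gripper_width: 0.0361
```

servo_tool(
  steps=[
    [3.2,0,0,0,0],
    [3.2,0,0,0,0],
  ],
)

```text
time_s: 24.9
tcp_pos: [0.5822, 0.0186, 0.043]
eef_rot: [-180.0, 0.0, 9.5]
contact_force: [0.4, 0.1, -0.5]
gripper_width: 0.0358
```

servo_tool(
  steps=[
    [3.2,0,0,-2,0],
    [3.2,0,0,-5,0],
    [3.2,0,0,-3,0],
    [3.2,0,0,0,0],
  ],
)

```text
time_s: 25.4
tcp_pos: [0.5838, 0.0191, 0.1458]
eef_rot: [-180.0, -0.3, 9.5]
contact_force: [-0.3, 0.1, -0.9]
gripper_width: 0.0355
```

```bash
python3 -c "
from h import *
go(-.0548,0,.14)"
```

```text
t 25.4 at [0.5838 0.0191 0.1458] [-179.96   -0.29    9.53] -> tool cm [ -4.26 -16.15   0.58] spin 2.88 n 2.7 F [-0.3  0.1 -0.9] w 0.0355
nest [[  -4.2 -159.2]]
```

servo_tool(
  steps=[
    [3.2,-1.4,-5.4,0,0],
    [3.2,-1.4,-5.4,0,0],
    [3.2,-1.4,-5.3,0,2.8],
    [3.2,0,0,0,0],
    [3.2,0,0,0,0],
    [3.2,0,0,0,0],
  ],
)

```text
time_s: 26.15
tcp_pos: [0.5143, 0.1695, 0.1425]
eef_rot: [180.0, 0.0, 6.6]
contact_force: [-0.4, -0.5, -0.9]
gripper_width: 0.0358
```

```bash
python3 -c "
from h import *
im,p=snap('wrist','pics/w11.png');np.save('p11.npy',np.array(p))
go(-.0548,0,.08)"
```

```text
t 26.2 at [0.5144 0.1694 0.1426] [1.7998e+02 4.0000e-02 6.6300e+00] -> tool cm [ 0.09 -0.18  6.26] spin -0.02 n 1.0 F [ 0.  -0.8 -1.3] w 0.0361
nest [[-55.7  -1.8]]
```

View pics/w11.png

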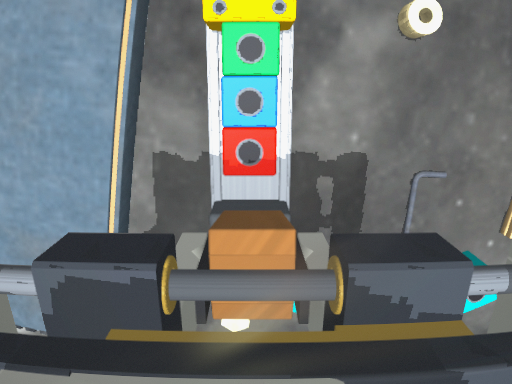

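Run:
```python
from h import *
im=cv2.imread("pics/w11.png"); cv2.imwrite('pics/w11c.png',cv2.resize(im[150:330,190:315],None,fx=5,fy=5,interpolation=cv2.INTER_CUBIC)[:900:,:][: 600])
```

```text
(no output)
```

View pics/w11c.png

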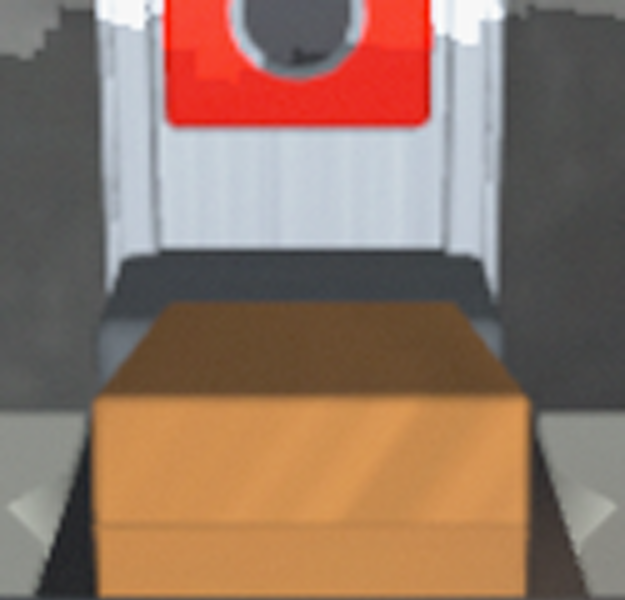

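Run:
```python
from h import *
p=np.load("p11.npy");z=p[0][2]
f=lambda pts:(np.array(pts,float)+.5)/5-.5+[190,150]
n=lambda pts,z:nest(onz("wrist",f(pts),z,p)).tolist()
print("tcp",nest(p[0]),"red back",n([(165,127),(430,127)],.05),"grey",n([(105,322),(500,320)],.05))
print("wedge topfront",n([(95,398),(528,398)],z+.027),"groove?",n([(95,524),(528,524)],z+.027),"foot",n([(165,302),(460,302)],z-.043))
```

```text
tcp [[-55.8  -1.7]] red back [[-38.9, 20.1], [-38.9, -19.3]] grey [[-69.7, 30.1], [-69.3, -30.7]]
wedge topfront [[-33.5, 16.0], [-33.5, -19.4]] groove? [[-44.9, 16.5], [-44.9, -19.8]] foot [[-49.3, 16.3], [-49.3, -20.0]]
```

servo_tool(
  steps=[
    [3.2,0.1,-0.2,2,0],
    [3.2,0,0,3,0],
    [3.2,0,0,2,0],
    [3.2,0,0,0.5,0],
    [3.2,0,0,0,0],
    [3.2,0,0,0,0],
  ],
)

```text
time_s: 26.95
tcp_pos: [0.5156, 0.1727, 0.069]
eef_rot: [-180.0, -0.1, 6.7]
contact_force: [0.3, 0.1, -1.6]
gripper_width: 0.0357
```

```bash
python3 -c "
from h import *
go(-.0546,0,.054)"
```

```text
t 26.95 at [0.5156 0.1727 0.069 ] [-1.7996e+02 -8.0000e-02  6.7000e+00] -> tool cm [-0.05  0.13  1.5 ] spin 0.05 n 0.2 F [ 0.3  0.1 -1.6] w 0.0357
nest [[-54.1   1.3]]
```

servo_tool(
  steps=[
    [3.2,-0.05,0.1,0.5,0],
    [3.2,0,0,0.4,0],
    [3.2,0,0,0.3,0],
    [3.2,0,0,0,0],
    [3.2,0,0,0,0],
  ],
)

```text
time_s: 27.58
tcp_pos: [0.5147, 0.1716, 0.0561]
eef_rot: [180.0, -0.0, 6.7]
contact_force: [-0.7, -0.3, -0.8]
gripper_width: 0.0357
```

servo_tool(
  steps=[
    [3.2,0,0,0.1,0],
    [3.2,0,0,0.1,0],
    [3.2,0,0,0,0],
    [3.2,0,0,0,0],
  ],
)

```text
time_s: 28.08
tcp_pos: [0.5146, 0.1715, 0.0541]
eef_rot: [-180.0, -0.0, 6.7]
contact_force: [-0.3, -0.4, -1.2]
gripper_width: 0.0358
```

servo_tool(
  steps=[
    [3.2,0,0,0.1,0],
    [3.2,0,0,0.1,0],
    [3.2,0,0,0,0],
    [3.2,0,0,0,0],
  ],
)

```text
time_s: 28.58
tcp_pos: [0.5146, 0.1715, 0.0526]
eef_rot: [180.0, -0.0, 6.7]
contact_force: [-2.6, 0.3, 5.5]
gripper_width: 0.0356
```

servo_tool(
  steps=[
    [3.2,0,0,0.05,0],
    [3.2,0,0,0.05,0],
    [3.2,0,0,0,0],
    [3.2,0,0,0,0],
  ],
  squeeze=60,
)

```text
time_s: 29.08
tcp_pos: [0.5147, 0.1715, 0.0523]
eef_rot: [-180.0, -0.0, 6.7]
contact_force: [-5.4, -1.0, 13.8]
gripper_width: 0.0354
```

servo_tool(
  steps=[
    [3.2,-0.05,0,0.04,0],
    [3.2,0,0,0,0],
    [3.2,0,0,0,0],
  ],
)

```text
time_s: 29.45
tcp_pos: [0.5147, 0.1716, 0.0523]
eef_rot: [-180.0, -0.1, 6.8]
contact_force: [-4.7, -1.7, 15.0]
gripper_width: 0.036
```

servo_tool(
  steps=[
    [3.2,-0.05,0,0.05,0],
    [3.2,0,0,0,0],
    [3.2,0,0,0,0],
    [3.2,0,0,0,0],
  ],
)

```text
time_s: 29.95
tcp_pos: [0.5146, 0.1716, 0.0521]
eef_rot: [-180.0, -0.1, 6.8]
contact_force: [-3.6, -2.7, 16.8]
gripper_width: 0.0359
```

servo_tool(
  steps=[
    [3.2,-0.04,0,0.04,0],
    [3.2,0,0,0,0],
    [3.2,0,0,0,0],
    [3.2,0,0,0,0],
  ],
)

```text
time_s: 30.45
tcp_pos: [0.5146, 0.1716, 0.0521]
eef_rot: [-180.0, -0.2, 6.8]
contact_force: [-3.6, -2.8, 19.1]
gripper_width: 0.0357
```

The wedge is pressed with about 19-20 N and no longer sinks. Releasing.

servo_tool(
  steps=[
    [6,0,0,0,0],
    [6,0,0,0,0],
    [6,0,0,0,0],
    [7,0,0,0,0],
    [7,0,0,-2,0],
    [7,0,0,-5,0],
    [7,0,0,-5,0],
    [7,0,0,0,0],
  ],
)

```text
time_s: 31.45
tcp_pos: [0.5154, 0.1727, 0.174]
eef_rot: [-179.8, -0.4, 6.7]
contact_force: [-0.9, 0.4, 0.3]
gripper_width: 0.0696
```

servo_tool(
  steps=[
    [7,-1,4,-2,0],
    [7,0,3,0,0],
    [7,0,0,0,0],
    [7,0,0,0,0],
  ],
)

```text
time_s: 31.95
tcp_pos: [0.5113, 0.1007, 0.1891]
eef_rot: [180.0, 0.0, 6.7]
contact_force: [-0.4, 1.4, 0.3]
gripper_width: 0.0699
```

```bash
python3 -c "
from h import *
im,p=snap('wrist','pics/w12.png');np.save('p12.npy',np.array(p));print(p)
im=cv2.imread('pics/w12.png')
cv2.imwrite('pics/w12c.png',cv2.resize(im[0:235,140:320],None,fx=3,fy=2.5*1.2,interpolation=cv2.INTER_CUBIC)[105:])
im,_=snap('scene','pics/s12.png')
im=cv2.imread('pics/s12.png')
cv2.imwrite('pics/s12c.png',cv2.resize(im[110:250,180:380],None,fx=4,fy=4,interpolation=cv2.INTER_CUBIC))
"
```

```text
(array([0.51126704, 0.10067279, 0.18910031]), array([1.79985457e+02, 4.95805827e-02, 6.67796137e+00]))
```

View pics/w12c.png

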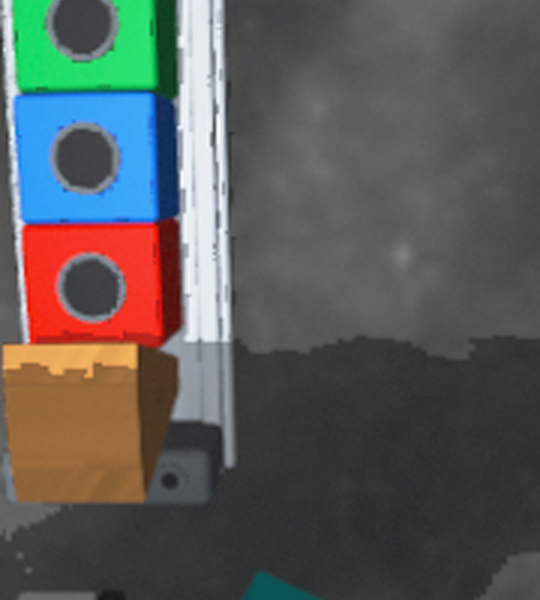

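View pics/s12c.png

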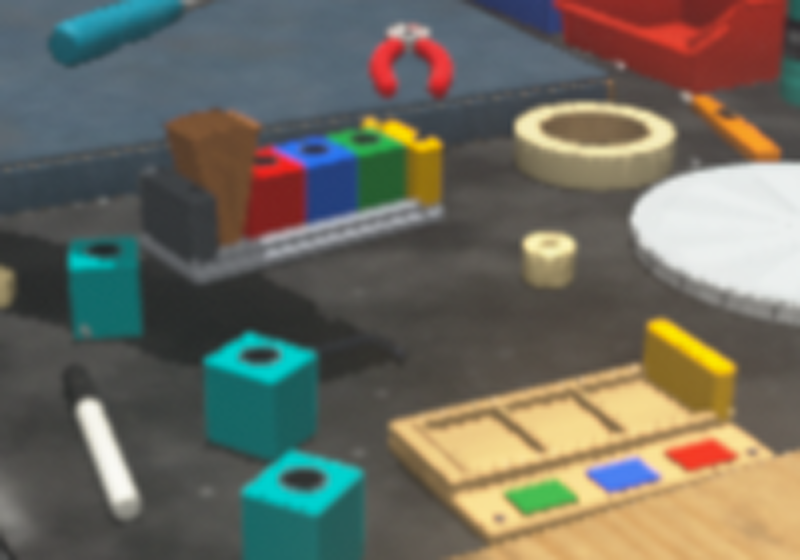

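Run:
```python
from h import *
im=cv2.imread("pics/w12.png"); cv2.imwrite('pics/w12d.png',cv2.resize(im[140:210,130:210],None,fx=8,fy=8,interpolation=cv2.INTER_CUBIC))
cv2.imwrite('pics/s12d.png',cv2.resize(cv2.imread('pics/s12.png')[130:185,210:300],None,fx=8,fy=8,interpolation=cv2.INTER_CUBIC))
```

```text
(no output)
```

View pics/w12d.png

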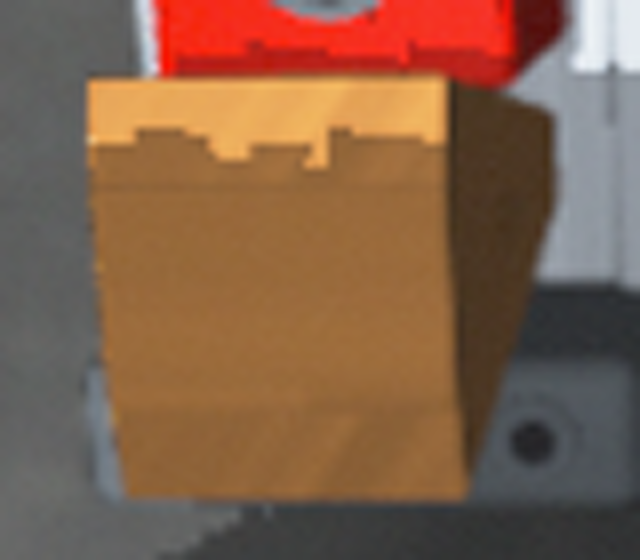

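View pics/s12d.png

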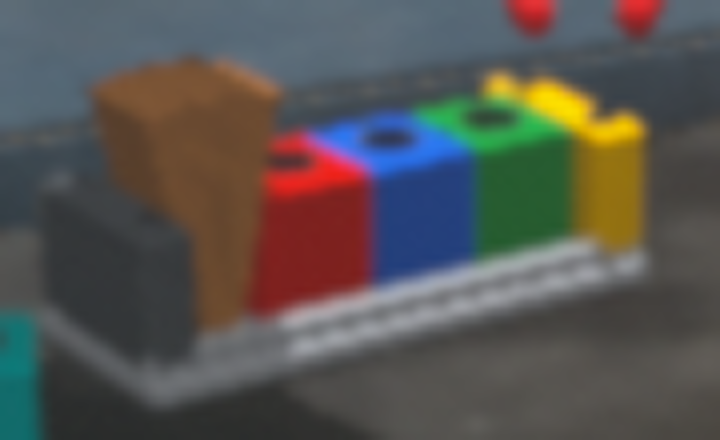

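Run:
```python
from h import *
p=np.load("p12.npy")
f=lambda pts:(np.array(pts,float)+.5)/8-.5+[130,140]
for z in (.075,.079,.083):
  q=onz("wrist",f([(88,80),(448,80),(468,498),(125,498)]),z,p); n=nest(q); print(z,n.tolist(),n.mean(0))
go(-.0542,0,.095)
```

```text
0.075 [[-33.9, 19.5], [-34.1, -16.9], [-77.7, -16.8], [-77.8, 19.4]] [-55.875   1.3  ]
0.079 [[-33.3, 18.2], [-33.5, -17.7], [-76.5, -17.6], [-76.5, 18.1]] [-54.95   0.25]
0.083 [[-32.6, 16.9], [-32.9, -18.5], [-75.2, -18.3], [-75.3, 16.8]] [-54.     -0.775]
t 32.05 at [0.5113 0.1012 0.1892] [1.7998e+02 5.0000e-02 6.7400e+00] -> tool cm [ 1.25 -6.93  9.42] spin 0.09 n 1.9 F [-0.4  0.3 -0.3] w 0.0703
nest [[-66.6 -69.3]]
```

The wedge sits square, with its top at about z = 0.079, so its foot is about 1 mm above the channel floor. With time in hand, I'll press straight down on its top with the closed fingertips so that no sideways hold affects the seating.

servo_tool(
  steps=[
    [0.5,0.6,-3.5,0,0],
    [0.5,0.6,-3.4,0,0],
    [0.5,0,0,3,0],
    [0.5,0,0,4,0],
    [0.5,0,0,1.5,0],
    [0.5,0,0,0.5,0],
    [0.5,0,0,0,0],
    [0.5,0,0,0,0],
  ],
  squeeze=10,
)

```text
time_s: 33.05
tcp_pos: [0.5161, 0.171, 0.101]
eef_rot: [-180.0, -0.1, 6.7]
contact_force: [1.1, 0.4, 0.0]
gripper_width: 0.0054
```

```bash
python3 -c "
from h import *
go(-.0547,0,.080)"
```

```text
t 33.05 at [0.5161 0.171  0.101 ] [-1.7995e+02 -1.1000e-01  6.7200e+00] -> tool cm [-0.08 -0.04  2.1 ] spin 0.07 n 0.3 F [1.1 0.4 0. ] w 0.0054
nest [[-53.9  -0.4]]
```

servo_tool(
  steps=[
    [0.5,-0.08,0,0.9,0],
    [0.5,0,0,0.7,0],
    [0.5,0,0,0.2,0],
    [0.5,0,0,0.1,0],
    [0.5,0,0,0.1,0],
    [0.5,0,0,0,0],
    [0.5,0,0,0,0],
  ],
)

```text
time_s: 33.92
tcp_pos: [0.5151, 0.1705, 0.0818]
eef_rot: [180.0, -0.1, 6.8]
contact_force: [-5.7, -2.5, 19.3]
gripper_width: 0.0052
```

That contact was 19.3 N on the wedge top, which held at z = 0.0818 (foot about 4 mm above the floor, within 0-5 mm). Now I'll lift off and clear away.

servo_tool(
  steps=[
    [0.5,0,0,0.01,0],
    [0.5,0,0,0,0],
    [0.5,0,0,0,0],
  ],
)

```text
time_s: 34.3
tcp_pos: [0.5151, 0.1705, 0.0818]
eef_rot: [180.0, -0.1, 6.8]
contact_force: [-6.4, -2.1, 19.7]
gripper_width: 0.0049
```

servo_tool(
  steps=[
    [0.5,0,0,-2,0],
    [0.5,0,0,-5,0],
    [4,0,0,-3,0],
    [4,-1,4,0,0],
    [4,0,3,0,0],
    [4,0,0,0,0],
    [4,0,0,0,0],
  ],
)

```text
time_s: 35.17
tcp_pos: [0.5128, 0.0999, 0.1795]
eef_rot: [-180.0, 0.0, 6.7]
contact_force: [-0.6, 0.0, 0.8]
gripper_width: 0.039
```

```bash
python3 -c "
from h import *
im,p=snap('wrist','pics/w13.png');np.save('p13.npy',np.array(p));print(p)
im,_=snap('scene','pics/s13.png')
im=cv2.imread('pics/s13.png')
cv2.imwrite('pics/s13c.png',cv2.resize(im[110:250,180:380],None,fx=4,fy=4,interpolation=cv2.INTER_CUBIC))
print(r.get_state()['time_s'])
"
```

```text
(array([0.51283327, 0.09988269, 0.17952719]), array([-1.79999853e+02,  3.46421858e-03,  6.67561532e+00]))
35.275
```

View pics/w13.png

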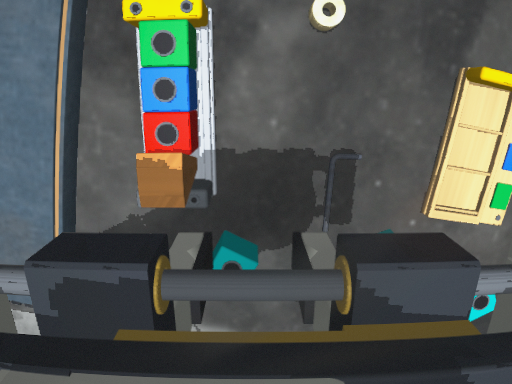

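View pics/s13c.png

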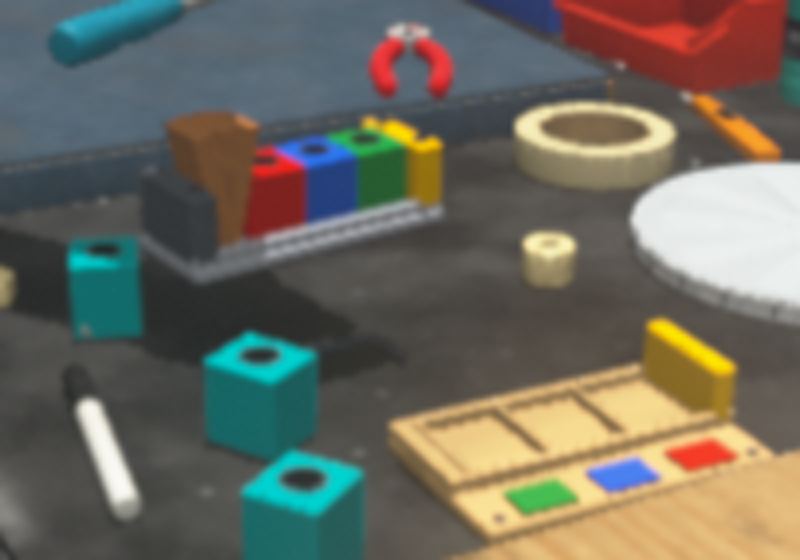

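The wrist and scene views show green, blue and red tight from the yellow stop, the wedge upright in the grey-end gap at about (162,180), and the gripper clear. I'll hand the job in.

```bash
python3 -c "
from plant import r
r.close_job()"
```

```text
the job is handed in; nothing more can be done
```

The three blanks are in the nest in reversed order, and I handed the job in at 35 s. Green is against the yellow stop, blue is next and red is last. I pushed each one up until it made contact.

The wedge is in the gap at the grey end. I pressed it at about 19 N while gripping it, then again at 19.7 N on its top with closed fingertips, and it did not sink any further.

**Last checks:** The final pictures show the row with no visible gaps, the wedge upright and square, the decoys untouched and the gripper clear with its force reading near zero.

**What disagreed:**
- **Wedge foot height:** the gripped pose and the camera put it about 1 mm above the channel floor, but the top press put it about 4 mm above. Both are within the 0–5 mm allowed.
- **Stop position:** contact put the stop face 1 to 2 mm from where the camera put it, within calibration error, so I relied on contact.
- **Wrong move:** I made one early move in the wrong direction along y, well above everything, and it touched nothing.

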